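Prop and raise the tip-up last stand

ROBOT

A 6-joint arm with a two-finger parallel gripper is mounted at the origin on the work surface. World frame = base frame: x ahead of the robot, y to its left, z up, the work surface at z = 0. Lengths are in m, angles in rad, forces in N, time in s.
With the tool pointing down it reaches from about 0.325 to 0.75 m from the base axis. Payload 7.6 kg.
Tool frame: the origin (TCP) lies at the very end of the fingers, on their centre line; the grasp point (between the pads) lies arm.grip_point_offset behind it (arm.grip_point_offset is the distance from the TCP to the grasp point, in m); z points along the fingers, y is the line along which they close (so a half turn about z gives the same grasp; the last joint's range is limited). The gripper opens to 85 mm and grips with 20 to 120 N. Pads are 22 mm wide; open, the fingers measure 114 mm over their backs; the gripper's body (76 mm by 85 mm) begins 54 mm behind the grasp point. The pads swing forward as they close: fully open they stand 13 mm farther back than shut.
Start: joints at [1.143, 0.052, 1.401, -0, 1.689, -0.07], TCP at [0.184, 0.492, 0.231] pointing down, gripper open.
Joint ranges: [-2.9, 2.9], [-0.91, 2.17], [0.12, 2.37], [-1.06, 4.2], [0.26, 2.73], [-2.93, 2.93]. Speed limits (rad/s): [2.57, 2.57, 3.01, 3.14, 3.14, 3.14].

INTERFACE

Orientations are given as a unit quaternion [x, y, z, w].
In Python, from cell import arm, camera gives the robot as it stands (arm), with the cameras as plain functions.
- The arm moves only by the tool shift_gripper, called after "Call:" by a JSON object that holds its "fn" and its "kwargs". Schema: {"type":"object","properties":{"ticks":{"type":"array","items":{"type":"array","items":{"type":"number"},"minItems":7,"maxItems":7},"minItems":1,"maxItems":20},"only":{"type":"string"},"quiet":{"type":"boolean"},"lines":{"type":"string"}},"required":["ticks"],"additionalProperties":false}. ticks is a list of rows, 1 to 20 of them, each of 7 numbers: the finger opening in m, then dx, dy, dz in m, then a rotation vector rx, ry, rz in rad; each row shifts and turns the commanded pose from where the row before left it, along the tool's axes as they then stand; what a row does not reach is not made up. A row lasts 1/10 s, in which the tool goes at most 0.05 m and 0.15 rad, less where a joint would pass 70% of its speed; a pose out of reach is approached as far as the arm can. The fingers move at their own pace and stop on an object; the grip force is fixed at half the most. Time passes only in rows, so rows that do not move let the fingers close. The tool returns the time, the measured TCP pose, the force, the opening and the grip force at its end. only (a regular expression) keeps the lines of the reply that match it, lines (a string "A,B") keeps lines A to B, and quiet returns only ok. Input that does not fit is refused with a message, and nothing moves.
- arm.get_state(): the state, without advancing time (a new reading comes with each control period).
- camera(name): name is "scene" or "top" or "wrist"; returns a dict with "img" (420x560x3 uint8, blue, green, red), "mtx" (3x3 intrinsics, pixels), "world_from_camera" (4x4, takes a point from camera to world coordinates). Camera axes: x right, y down, z forward; pixel columns grow to the right and rows downward; lengths in m; the calibration is good to about 2 mm. A picture is of the moment at which its call begins. There is no depth.
- arm.sign_off(): hands the job in; it is judged then, once.
The state is a dict: "time": time; "q": joint angles; "dq": joint speeds; "effort": joint torques, N m; "eef_pos": TCP position; "eef_rot": TCP orientation; "contact_force": force on the tool from outside, world axes, zero at the start; "wrist_torque": the same for the moment, N m; "finger_gap": finger opening in m; "finger_force": force on a finger pad.
Only numpy, scipy, OpenCV 4.12 (cv2) and the standard library are available. Lean on these libraries where they do the work, as an engineer would, in place of code of your own. Each camera call takes 0.05 s, during which the arm holds its last target. There are 200 camera calls.

TASK

The cobbler's tip-up last stand leans back on its rest with its prop leg folded up beside the post. First flip the prop leg over, past its highest point, so that it swings fully down and stays there; then raise the post by its round side handle until it is upright, and finish while still holding the handle with the fingers, keeping the post upright and still, because it tips back when let go. Do not raise the post before the leg is down, and leave the other things on the bench where they are.

Things in the scene. Friction and masses are not known exactly. Their poses are not given: they have to be found in the camera images.
- stand_base: grey steel base plate of the stand, 220 x 240 x 12 mm, screwed to the bench (cannot move). Origin: centre of its underside, on the bench. Its x axis points from the back rest to the side where the prop leg comes down; its y axis is parallel to the hinge of the post; z up. A dark back rest 36 mm wide and 97 mm high stands at x = -62 mm.
- post_hinge (a point): centre of the hinge of the post, 30 mm above the underside of the base plate, fixed; the hinge axis runs along the base's y axis
- lean (a joint): lean of the post about its hinge: 0 = upright, negative = leaning towards the base's -x. It starts at -0.42 on the back rest and tips back to there whenever it is let go near upright. Beyond about +0.13 the lowered leg's foot meets the base plate. Raising it takes about 7 to 11 N at the handle, less near upright (post with foot, handle and leg: 1.5 to 2.3 kg).
- post_top (a point): top end of the post (28 mm square), 193 mm from the hinge axis. The post carries here a flat steel shoe-shaped foot, 50 mm wide, 148 mm long and 22 mm thick, its toe towards the base's -x; its top is 242 mm above the bench when the post is upright.
- handle_grip (a point): grip point on the axis of the handle: a plain round steel bar, 20 mm thick (end collar 26 mm), fixed to the post and sticking out along the base's +y, from 14 to 122 mm beside the post's centre plane. This point is 82 mm beside that plane, 165 mm from the hinge axis. Pinched from above across the bar, it turns between the fingers as the post rises.
- flip (a joint): turn of the prop leg on the post: 0 = folded up (it then points 1.66 rad above the base's +x when the post is upright; the post's backward lean adds to this), 2.793 = fully down. It swings up, over its highest point (0.51 while the post rests) and out to the base's +x, then down. Its weight keeps it at both ends (about 1 N at the tab); let go at 1 or more it falls fully down and stays.
- leg_pivot (a point): point on the pivot axis of the leg, carried by the post: 105 mm up the post from its hinge, 86 mm beside the centre plane on the base's -y side (level with leg_tab along y)
- leg_tab (a point): point on the kick tab, a round steel pin 12 mm thick sticking out of the leg along the base's -y, from 56 to 112 mm beside the post's centre plane; this point is 86 mm beside that plane and 100 mm from leg_pivot. The leg is a flat bar 9 mm thick, 52 mm beside the plane. The tab can be pinched or pushed from above; free space of 60 mm on its +x, -x and -y sides.
- tack_tin: small brass tin, 44 mm across, 18 mm high, standing on the stand's base plate; bystander
- polish_tin: flat dark tin, 72 mm across, 25 mm high, on the bench beside the stand; bystander
- hammer: hammer lying on the bench; bystander
- wood_last: wooden shoe last, about 150 mm long, 85 mm high; bystander
- shoe_brush: wooden shoe brush, 150 x 50 x 40 mm; bystander
- glue_bottle: bottle, 56 mm across, 120 mm high; bystander

How it is judged:
By the outcome, as a careful person would: the job done as asked, in the order asked, and still so for the second after the job is handed in, while the arm keeps its last pose, push and grip.
It also fails if it takes over 43 s, if anything falls off the work surface, if the arm or the gripper's body presses on something with over 40 N, if the wrist force passes 120 N, or if a joint passes its speed limit or range.

## Working session

There is one attempt and no reset: what is moved stays moved. The work goes in short steps, Python scripts to look and compute and a tool call to move; the robot and the scene stay as the last step left them, time stands still between calls to the robot, and variables do not carry over. Pictures are saved under pics/ and viewed, at most 10 in all, crops included, and the job is handed in when it is done.

```bash
ls; mkdir -p pics
```

Run:
```python
from cell import arm, camera
import cv2,numpy as np
for n in("scene","top"):
    c=camera(n); cv2.imwrite(f"pics/{n}0.png",c["img"]); print(n,c["mtx"].tolist(),np.round(c["world_from_camera"],4).tolist())
s=arm.get_state();print(s["time"],s["eef_pos"],s["eef_rot"],s["finger_gap"],arm.grip_point_offset)
```

```text
cell.py
pics
scene [[506.4789925891858, 0.0, 284.6362771580079], [0.0, 506.4789925891858, 205.94144579970956], [0.0, 0.0, 1.0]] [[-0.1783, 0.6351, -0.7516, 1.5478], [0.984, 0.1102, -0.1403, 0.2072], [-0.0063, -0.7645, -0.6446, 1.0464], [0.0, 0.0, 0.0, 1.0]]
top [[486.1386801434489, 0.0, 275.1863972416364], [0.0, 486.1386801434489, 209.6996266077826], [0.0, 0.0, 1.0]] [[-0.0198, -0.9889, 0.1471, 0.2734], [-0.9998, 0.0194, -0.0042, -0.0006], [0.0012, -0.1472, -0.9891, 1.8078], [0.0, 0.0, 0.0, 1.0]]
0.1 [0.183732   0.49150949 0.23055388] [ 1.77959071e-01  9.84037633e-01 -6.92421859e-04 -1.65887218e-04] 0.08576208596410974 0.0187
```

View pics/scene0.png

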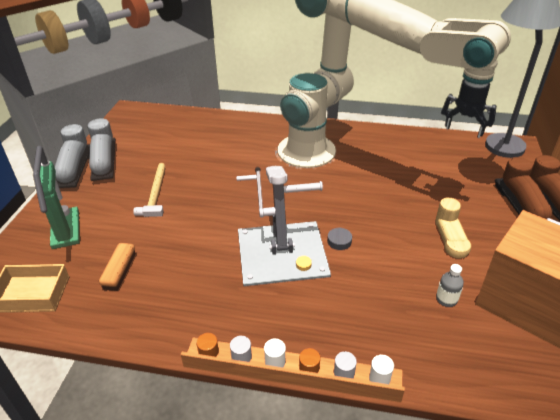

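View pics/top0.png

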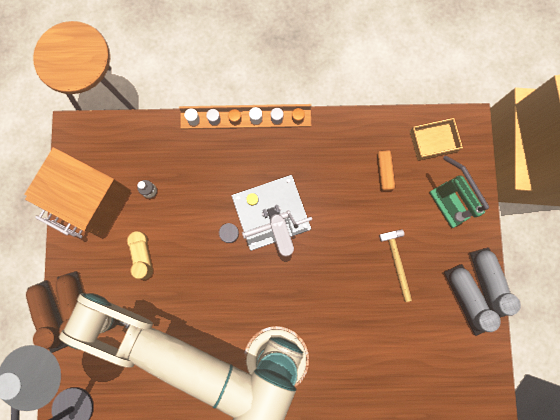

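The scene picture shows the stand at about (282,250), with its handle tip at (320,186) and tab at (238,178). In the top picture the plate is centred near (271,212), with the post leaning towards the robot. I'll enlarge both.

Run:
```python
import cv2
a=cv2.imread("pics/scene0.png")[155:290,225:360]; b=cv2.imread("pics/top0.png")[170:260,215:320]
cv2.imwrite("pics/sc.png",cv2.resize(a,None,fx=4.4,fy=4.4,interpolation=cv2.INTER_CUBIC))
cv2.imwrite("pics/tc.png",cv2.resize(b,None,fx=6.6,fy=6.6,interpolation=cv2.INTER_CUBIC))
```

```text
(no output)
```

View pics/sc.png

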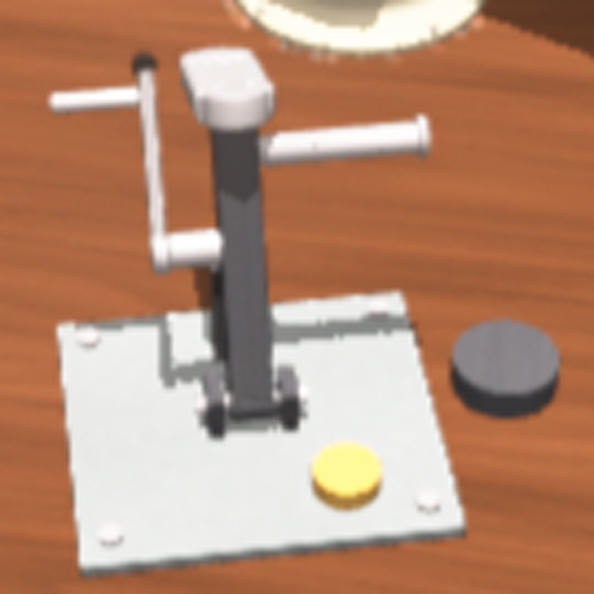

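View pics/tc.png

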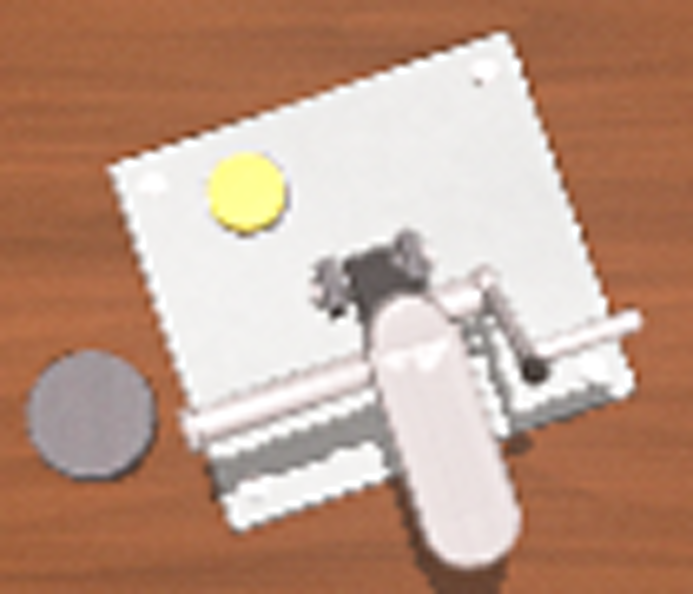

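The scene crop shows plate corners at (60,325), (402,292), (463,527) and (84,567), the handle end at (426,136) and the tab end at (52,101). In the top crop the corners are (112,168), (505,38), (632,390) and (235,528), with the handle end at (193,426) and the tab end at (638,321). I'll fit the base pose to these.

Create h.py:
```python
import numpy as np, json
from scipy.spatial.transform import Rotation as R
def local(name,lean=-.42,flip=0):
    d=np.array([np.sin(lean),0,np.cos(lean)]); H=np.array([0,0,.03]); Y=np.array([0,1.,0])
    a=1.66-lean-flip
    piv=H+.105*d
    leg=piv+.1*np.array([np.cos(a),0,np.sin(a)])
    return {"grip":H+.165*d+.082*Y,"hend":H+.165*d+.122*Y,"hroot":H+.165*d+.014*Y,"top":H+.193*d,"piv":piv-.086*Y,"tab":leg-.086*Y,"tabend":leg-.112*Y,"tabroot":leg-.056*Y}[name]
def T(p,l): x,y,t=p; return R.from_euler('z',t).apply(l)+[x,y,0]
```

Run:
```python
from h import *
from scipy.optimize import least_squares
from cell import arm, camera
C={n:camera(n) for n in("scene","top")}
def proj(n,P):
    c=C[n];p=np.linalg.inv(c["world_from_camera"])@np.r_[P,1];u=c["mtx"]@p[:3];return u[:2]/u[2]
def cr(n,p):
    f,o=(4.4,(225,155)) if n=="scene" else (6.6,(215,170)); return (np.array(p)+.5)/f-.5+o
L={"A":[.11,.12,.012],"B":[.11,-.12,.012],"C":[-.11,-.12,.012],"D":[-.11,.12,.012],"h":local("hend"),"t":local("tabend")}
O={"scene":dict(C=(60,325),D=(402,292),A=(463,527),B=(84,567),h=(426,136),t=(52,101)),"top":dict(A=(112,168),B=(505,38),C=(632,390),D=(235,528),h=(193,426),t=(638,321))}
def res(p,cams=("scene","top")): return np.concatenate([proj(n,T(p,np.array(L[k])))-cr(n,O[n][k]) for n in cams for k in O[n]])
for cams in (("scene",),("top",),("scene","top")):
    s=least_squares(res,[.5,0,.3],args=(cams,)); print(cams,s.x.round(4),s.fun.round(1).tolist())
p=s.x; np.save("pose.npy",p)
for k in("grip","hend","hroot","top","piv","tab","tabend","tabroot"): print(k,T(p,local(k)).round(4))
print("up grip",T(p,local("grip",0)).round(4)," tabs",[T(p,local("tab",-.42,f)).round(3).tolist() for f in(.5,1,1.3,1.6,2.79)])
st=arm.get_state();print(R.from_quat(st["eef_rot"]).as_matrix().round(3).tolist())
```

```text
('scene',) [0.5362 0.0094 0.3115] [-0.5, -0.3, 0.3, -0.2, 0.8, -0.3, -0.9, -0.2, 0.3, 0.2, -0.1, 0.7]
('top',) [0.5334 0.0076 0.3122] [-0.3, -0.5, 0.5, -1.1, 0.9, 0.3, -0.3, 0.5, -1.0, 0.8, 0.3, -0.2]
('scene', 'top') [0.5346 0.0086 0.3118] [-0.6, -0.7, 0.1, -0.5, 0.6, -0.8, -1.0, -0.7, 0.1, -0.2, -0.3, 0.3, -0.6, -0.8, 0.2, -1.4, 0.6, 0.0, -0.6, 0.2, -1.4, 0.5, -0.0, -0.6]
grip [0.4454 0.066  0.1807]
hend [0.4331 0.1041 0.1807]
hroot [0.4662 0.0013 0.1807]
top [ 0.4597 -0.0155  0.2062]
piv [ 0.5202 -0.0864  0.1259]
tab [ 0.4738 -0.1013  0.2132]
tabend [ 0.4818 -0.1261  0.2132]
tabroot [ 0.4646 -0.0728  0.2132]
up grip [0.5094 0.0867 0.195 ]  tabs [[0.519, -0.087, 0.226], [0.565, -0.072, 0.214], [0.588, -0.065, 0.196], [0.605, -0.059, 0.172], [0.592, -0.063, 0.061]]
[[-0.937, 0.35, -0.0], [0.35, 0.937, -0.001], [0.0, -0.001, -1.0]]
```

Call:
{"fn": "shift_gripper", "kwargs": {"ticks": [[0, 0, 0, -0.012, 0, 0, 0.15], [0, 0, 0, -0.012, 0, 0, 0.15], [0, 0, 0, -0.012, 0, 0, 0.15], [0, 0, 0, -0.012, 0, 0, 0.15], [0, 0, 0, -0.012, 0, 0, 0.15], [0, 0, 0, -0.012, 0, 0, 0.1515], [0, -0.047, 0.0042, 0, 0, 0, 0], [0, -0.047, 0.0042, 0, 0, 0, 0], [0, -0.047, 0.0042, 0, 0, 0, 0], [0, -0.047, 0.0042, 0, 0, 0, 0], [0, -0.047, 0.0042, 0, 0, 0, 0], [0, -0.047, 0.0042, 0, 0, 0, 0], [0, -0.047, 0.0042, 0, 0, 0, 0], [0, -0.047, 0.0042, 0, 0, 0, 0], [0, -0.047, 0.0042, 0, 0, 0, 0], [0, -0.047, 0.0042, 0, 0, 0, 0], [0, -0.047, 0.0042, 0, 0, 0, 0], [0, -0.047, 0.0042, 0, 0, 0, 0], [0, -0.047, 0.0042, 0, 0, 0, 0], [0, -0.042, 0.0042, 0, 0, 0, 0]]}}

```text
time: 2.2
eef_pos: [0.4412, -0.1137, 0.3031]
eef_rot: [0.589, 0.808, 0.0, -0.0]
contact_force: [1.0, 0.5, 0.1]
finger_gap: 0.0001
finger_force: 0.0
```

Add to h.py:
```python
def where():
    from cell import arm, camera
    s=arm.get_state();p=np.load("pose.npy")
    l=R.from_euler('z',-p[2]).apply(np.array(s["eef_pos"])-[p[0],p[1],0])
    m=R.from_euler('z',-p[2]).as_matrix()@R.from_quat(s["eef_rot"]).as_matrix()
    print("t",s["time"],"local",l.round(4),"x",m[:,0].round(3),"z",m[:,2].round(3),"q",np.round(s["q"],2),"F",np.round(s["contact_force"],1),"gap",round(s["finger_gap"],4),s["finger_force"])
```

```bash
python3 -c "from h import *;where()"
```

```text
t 2.2 local [-0.1264 -0.0878  0.3031] x [-0.  1.  0.] z [ 0.  0. -1.] q [-0.33 -0.15  1.45  0.    1.84 -0.65] F [1.  0.5 0.1] gap 0.0001 0.0
```

Call:
{"fn": "shift_gripper", "kwargs": {"ticks": [[0, 0, 0, 0.022, 0, 0, 0], [0, 0, 0, 0.022, 0, 0, 0], [0, 0, 0, 0.022, 0, 0, 0], [0, 0, 0, 0.022, 0, 0, 0], [0, 0, 0, 0.022, 0, 0, 0], [0, 0, 0.012, 0, 0, 0, 0], [0, 0, 0.012, 0, 0, 0, 0], [0, 0, 0.012, 0, 0, 0, 0], [0, 0, 0.012, 0, 0, 0, 0], [0, 0, 0.012, 0, 0, 0, 0], [0, 0, 0.012, 0, 0, 0, 0]]}}

```text
time: 3.3
eef_pos: [0.5107, -0.0887, 0.1936]
eef_rot: [0.588, 0.809, 0.0, 0.0]
contact_force: [0.1, -1.2, 0.2]
finger_gap: 0.0002
finger_force: 0.0
```

```bash
python3 -c "from h import *;where()"
```

```text
t 3.3 local [-0.0526 -0.0853  0.1936] x [-0.002  1.    -0.   ] z [ 0.001 -0.    -1.   ] q [-0.24  0.05  1.48  0.    1.61 -0.56] F [ 0.1 -1.2  0.2] gap 0.0002 0.049737130757421255
```

Call:
{"fn": "shift_gripper", "kwargs": {"ticks": [[0, 0, 0.012, 0, 0, 0, 0], [0, 0, 0.012, 0, 0, 0, 0], [0, 0, 0.012, 0, 0, 0, 0], [0, 0, 0.012, 0, 0, 0, 0], [0, 0, 0.012, 0, 0, 0, 0], [0, 0, 0.012, 0, 0, 0, 0], [0, 0, 0, 0, 0, 0, 0], [0, 0, 0, 0, 0, 0, 0], [0, 0, 0, 0, 0, 0, 0], [0, 0, 0, 0, 0, 0, 0]]}}

```text
time: 4.3
eef_pos: [0.5777, -0.0672, 0.1935]
eef_rot: [0.588, 0.809, 0.0, 0.0]
contact_force: [-1.6, 0.6, 1.3]
finger_gap: -0.0003
finger_force: 0.0
```

Run:
```python
from h import *;where()
from cell import arm, camera
import cv2
a=camera("scene")["img"][130:290,215:375]
cv2.imwrite("pics/s2.png",cv2.resize(a,None,fx=3.7,fy=3.7,interpolation=cv2.INTER_CUBIC))
```

```text
t 4.3 local [ 0.0178 -0.0854  0.1935] x [-0.001  1.    -0.   ] z [ 0. -0. -1.] q [-0.18  0.22  1.29  0.    1.63 -0.49] F [-1.6  0.6  1.3] gap -0.0003 0.0
```

View pics/s2.png

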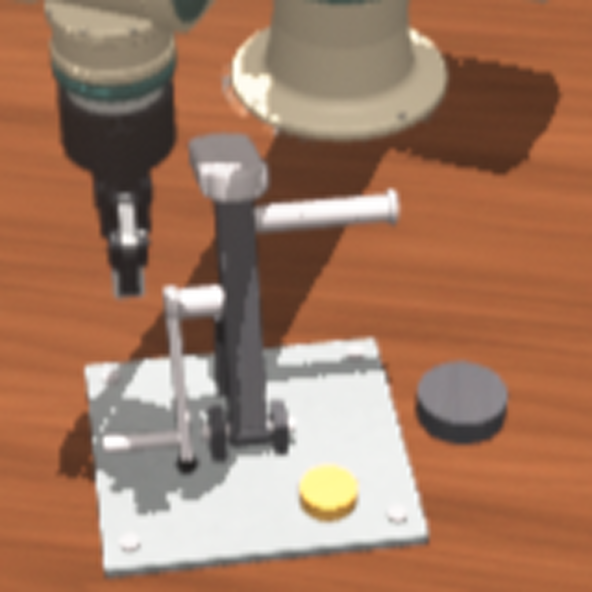

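The leg hangs fully down, with its tab at crop (145,440) just over the plate. The post is still leaning on its rest and both tins are untouched. Next I move over the handle.

Call:
{"fn": "shift_gripper", "kwargs": {"ticks": [[0, 0, 0, -0.03, 0, 0, 0], [0, 0, 0, -0.03, 0, 0, 0], [0, 0, 0, -0.03, 0, 0, 0], [0, 0, 0, -0.03, 0, 0, 0], [0.06, 0.0335, -0.017, 0, 0, 0, 0], [0.06, 0.0335, -0.017, 0, 0, 0, 0], [0.06, 0.0335, -0.017, 0, 0, 0, 0], [0.06, 0.0335, -0.017, 0, 0, 0, 0], [0.06, 0.0335, -0.017, 0, 0, 0, 0], [0.06, 0, 0, 0, 0, 0, 0], [0.06, 0, 0, 0.03, 0, 0, 0], [0.06, 0, 0, 0.03, 0, 0, 0], [0.06, 0, 0, 0.02, 0, 0, 0], [0.06, 0, 0, 0, 0, 0, 0]]}}

```text
time: 5.75
eef_pos: [0.4443, 0.0656, 0.2304]
eef_rot: [0.589, 0.808, -0.002, -0.002]
contact_force: [-0.2, -0.2, 0.0]
finger_gap: 0.0601
finger_force: 0.0
```

Run:
```python
from h import *;where()
from cell import arm, camera
import cv2
a=camera("scene")["img"][100:260,225:385]
cv2.imwrite("pics/s3.png",cv2.resize(a,None,fx=3.7,fy=3.7,interpolation=cv2.INTER_CUBIC))
```

```text
t 5.75 local [-0.0684  0.0819  0.2304] x [-0.001  1.     0.001] z [-0.005  0.001 -1.   ] q [ 0.06 -0.16  1.61 -0.    1.7  -0.25] F [-0.2 -0.2  0. ] gap 0.0601 0.0
```

View pics/s3.png

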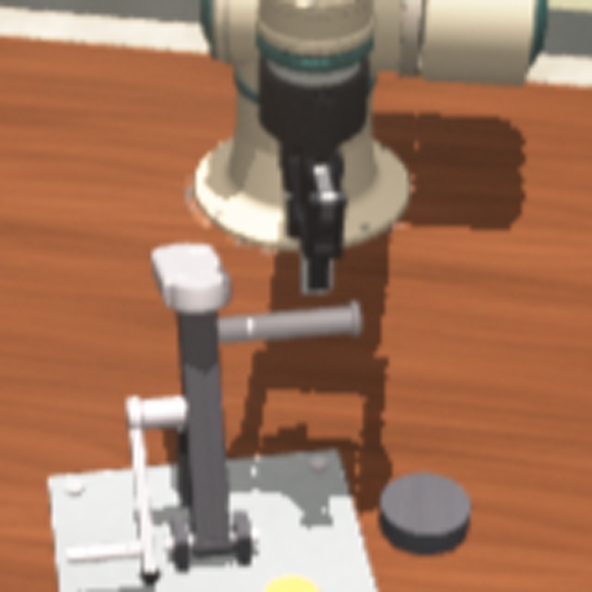

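The fingers are above the handle bar, at crop (317,285) over the bar at (300,322). Next I descend and close.

Call:
{"fn": "shift_gripper", "kwargs": {"ticks": [[0.06, 0, 0.001, 0.024, 0, 0, 0], [0.06, 0, 0, 0.023, 0, 0, 0], [0.06, 0, 0, 0.023, 0, 0, 0], [0.06, 0, 0, 0, 0, 0, 0], [0, 0, 0, 0, 0, 0, 0], [0, 0, 0, 0, 0, 0, 0], [0, 0, 0, 0, 0, 0, 0], [0, 0, 0, 0, 0, 0, 0], [0, 0, 0, 0, 0, 0, 0]]}}

```text
time: 6.7
eef_pos: [0.4454, 0.0658, 0.1652]
eef_rot: [0.588, 0.809, -0.001, -0.0]
contact_force: [-13.9, -4.1, 10.0]
finger_gap: 0.0179
finger_force: 58.4
```

```bash
python3 -c "from h import *;where()"
```

```text
t 6.7 local [-0.0673  0.0818  0.1652] x [-0.001  1.    -0.001] z [-0.002 -0.001 -1.   ] q [ 0.07 -0.13  1.71 -0.    1.56 -0.25] F [-13.9  -4.1  10. ] gap 0.0179 58.414655327796936
```

Call:
{"fn": "shift_gripper", "kwargs": {"ticks": [[0, 0, 0.0054, -0.0021, 0, 0, 0], [0, 0, 0.0054, -0.0020, 0, 0, 0], [0, 0, 0.0054, -0.0019, 0, 0, 0], [0, 0, 0.0055, -0.0018, 0, 0, 0], [0, 0, 0, 0, 0, 0, 0]]}}

```text
time: 7.2
eef_pos: [0.4663, 0.0726, 0.1742]
eef_rot: [0.588, 0.809, -0.001, -0.0]
contact_force: [-16.1, -4.2, 15.6]
finger_gap: 0.0181
finger_force: 60.6
```

```bash
python3 -c "from h import *;where()"
```

```text
t 7.2 local [-0.0453  0.0819  0.1742] x [-0.001  1.    -0.001] z [-0.002 -0.001 -1.   ] q [ 0.08 -0.07  1.64 -0.    1.58 -0.24] F [-16.1  -4.2  15.6] gap 0.0181 60.57694494724274
```

Call:
{"fn": "shift_gripper", "kwargs": {"ticks": [[0, 0, 0.0056, -0.0025, 0, 0, 0], [0, 0, 0.0056, -0.0022, 0, 0, 0], [0, 0, 0.0057, -0.0021, 0, 0, 0], [0, 0, 0.0057, -0.0020, 0, 0, 0], [0, 0, 0, 0, 0, 0, 0]]}}

```text
time: 7.7
eef_pos: [0.4879, 0.0797, 0.1804]
eef_rot: [0.588, 0.809, -0.001, -0.001]
contact_force: [-6.5, -2.7, 0.8]
finger_gap: 0.018
finger_force: 60.6
```

```bash
python3 -c "from h import *;where()"
```

```text
t 7.7 local [-0.0226  0.082   0.1804] x [-0.001  1.    -0.   ] z [-0.003 -0.    -1.   ] q [ 0.09 -0.01  1.57 -0.    1.59 -0.23] F [-6.5 -2.7  0.8] gap 0.018 60.553210973739624
```

Call:
{"fn": "shift_gripper", "kwargs": {"ticks": [[0, 0, 0.0057, -0.0007, 0, 0, 0], [0, 0, 0.0057, -0.0005, 0, 0, 0], [0, 0, 0.0057, -0.0003, 0, 0, 0], [0, 0, 0.0057, -0.0001, 0, 0, 0], [0, 0, 0, 0, 0, 0, 0], [0, 0, 0, 0, 0, 0, 0], [0, 0, 0, 0, 0, 0, 0]]}}

```text
time: 8.4
eef_pos: [0.5097, 0.0869, 0.1831]
eef_rot: [0.588, 0.809, -0.001, -0.0]
contact_force: [-7.4, -1.2, 6.0]
finger_gap: 0.018
finger_force: 59.6
```

Run:
```python
from h import *;where()
from cell import arm, camera
import cv2
for n in("scene","top"):
    a=camera(n)["img"]; cv2.imwrite(f"pics/{n}4.png",a)
    if n=="scene": cv2.imwrite("pics/s4c.png",cv2.resize(a[130:280,215:355],None,fx=4,fy=4,interpolation=cv2.INTER_CUBIC))
    else: cv2.imwrite("pics/t4c.png",cv2.resize(a[170:260,215:320],None,fx=6.6,fy=6.6,interpolation=cv2.INTER_CUBIC))
c=camera
p=np.load("pose.npy")
# predicted foot corners/post features for several leans
for n,f,o in(("scene",4,(215,130)),("top",6.6,(215,170))):
    C=c(n)
    for le in(-.06,0,.06):
        d=np.array([np.sin(le),0,np.cos(le)]);e=np.array([np.cos(le),0,-np.sin(le)])
        q=[]
        for L in(local("hend",le),local("tabend",le,2.793),local("tabroot",le,2.793)):
            P=np.linalg.inv(C["world_from_camera"])@np.r_[T(p,L),1];u=C["mtx"]@P[:3];q.append(((u[:2]/u[2]-o+.5)*f-.5).round(0).tolist())
        print(n,le,q)
```

```text
t 8.4 local [0.0003 0.0821 0.1831] x [-0.001  1.    -0.   ] z [-0.001 -0.    -1.   ] q [ 0.1   0.05  1.5  -0.    1.59 -0.22] F [-7.4 -1.2  6. ] gap 0.018 59.63016092777252
scene -0.06 [[445.0, 258.0], [114.0, 502.0], [195.0, 494.0]]
scene 0 [[447.0, 267.0], [114.0, 506.0], [195.0, 498.0]]
scene 0.06 [[450.0, 277.0], [115.0, 509.0], [196.0, 501.0]]
top -0.06 [[146.0, 320.0], [536.0, 133.0], [441.0, 165.0]]
top 0 [[140.0, 302.0], [535.0, 132.0], [440.0, 164.0]]
top 0.06 [[134.0, 283.0], [534.0, 132.0], [440.0, 164.0]]
```

View pics/s4c.png

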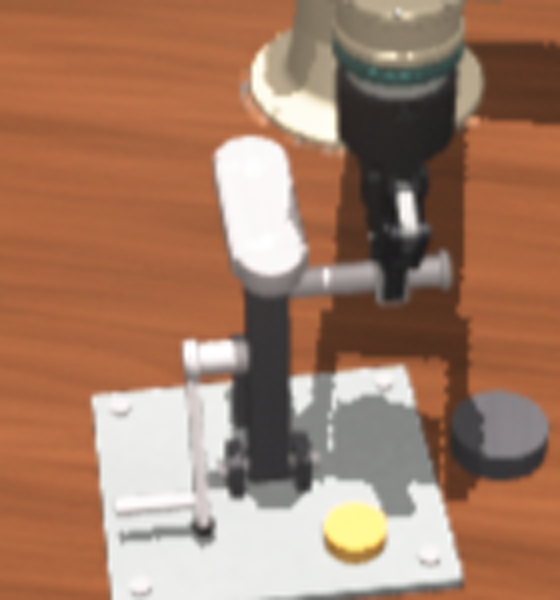

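View pics/t4c.png

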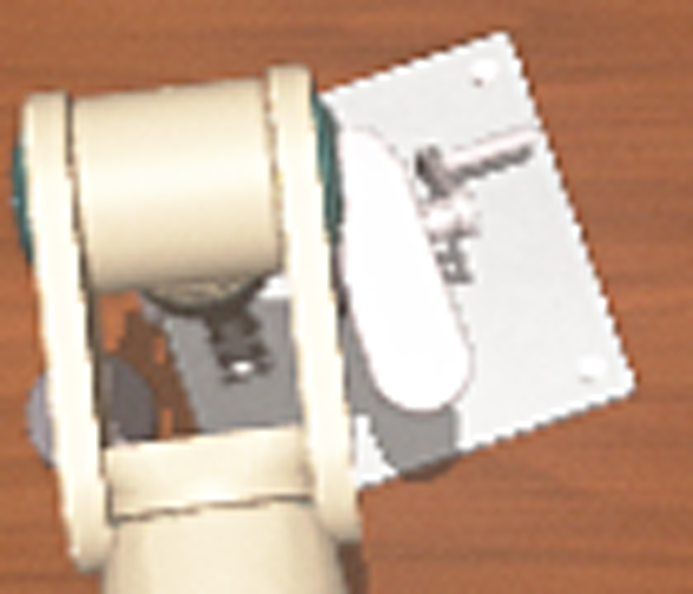

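The post stands upright: the handle end is at crop (447,270), against (447,267) predicted for lean 0. The leg is down, the fingers are round the bar, and the tins haven't moved. I'll let it settle, then hand in.

Call:
{"fn": "shift_gripper", "kwargs": {"ticks": [[0, 0, 0, 0, 0, 0, 0], [0, 0, 0, 0, 0, 0, 0], [0, 0, 0, 0, 0, 0, 0], [0, 0, 0, 0, 0, 0, 0], [0, 0, 0, 0, 0, 0, 0]], "lines": "1,2"}}

```text
time: 9.1
eef_pos: [0.5096, 0.0869, 0.1831]
```

```bash
python3 -c "
from h import *;where()
from cell import arm, camera;print(np.abs(arm.get_state()['dq']).max());print(arm.sign_off())"
```

```text
t 9.1 local [0.0003 0.0821 0.1831] x [-0.001  1.    -0.   ] z [-0.001 -0.    -1.   ] q [ 0.1   0.05  1.5  -0.    1.59 -0.22] F [-5.5 -2.3  4.9] gap 0.018 59.62297081947327
0.00107709925364796
the job is handed in; nothing more can be done
None
```

I flipped the prop leg fully down first, then raised the post to upright within about 0.02 rad by the camera, and handed the job in at 9.1 s with the fingers still holding the handle, the arm still and both tins by the stand where they were.

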